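Load a glass strip under the hold-down flap of a cutting jig

ROBOT

A 7-joint arm with a two-finger parallel gripper is mounted at the origin on the work surface. World frame = base frame: x ahead of the robot, y to its left, z up, the work surface at z = 0. Lengths are in m, angles in degrees, forces in N, time in s.
With the tool pointing down it reaches from about 0.425 to 0.875 m from the base axis. Payload 4.7 kg.
Tool frame: the origin (TCP) lies midway between the tips of the shut fingers; the grasp point (between the pads) lies 19 mm behind it; y points along the fingers, x is the direction in which the jaws open and shut, and the axes are right-handed (so a half turn about y gives the same grasp; the last joint's range is limited). The gripper opens to 87 mm and grips with 3 to 60 N. Pads are 19 mm wide; open, the fingers measure 117 mm over their backs; the gripper's body (75 mm by 190 mm) begins 51 mm behind the grasp point.
Start: joints at [-71.328, 18.392, -4.016, 83.108, 1.295, 78.541, -3.26], TCP at [0.199, 0.619, 0.223] pointing down, gripper open.
Joint ranges: [-163.93, 163.93], [-17.29, 119.83], [-79.2, 71.16], [3.27, 140.29], [-89.18, 269.18], [5.43, 117.66], [-154.24, 154.24]. Speed limits (degrees/s): [147.25, 147.25, 180, 180, 180, 180, 180].

INTERFACE

Orientations are given as [roll, pitch, yaw] about the fixed x, y, z axes, in that order (R = Rz(yaw) Ry(pitch) Rx(roll)).
In Python, from cell import env gives the robot as it stands.
- The arm moves only by the tool carry_out, never from a script. Its argument "targets" is a list of rows, each a list of 2 entries, a list of its own where there are three numbers: the shift along the tool's x, y, z in mm, then the turn, a rotation vector about the tool's x, y, z in degrees. A call has 1 to 12 rows; each row shifts and turns the commanded pose from where the row before left it, along the tool's axes as they then stand; what a row does not reach is not made up. A row lasts 1/10 s, in which the tool goes at most 50 mm and 8.59 degrees, less where a joint would pass 70% of its speed; a pose out of reach is approached as far as the arm can. A call with a gripper value outside its range is refused whole. "jaw" is the opening, from 0 (shut) to 1 (fully open), set as the call begins (left out, the last holds). The fingers move at their own pace and stop on an object; "squeeze" is the grip in N (left out, the last holds). Time passes only in rows, so rows that do not move let the fingers close. It gives the time, the measured TCP pose, the force and the opening at its end, in the units of the state.
- env.get_obs(): the state, without advancing time (a new reading comes with each control period).
- env.read_camera(name): name is "scene" or "side" or "wrist"; returns the picture (480x640x3 uint8, red, green, blue); there is no depth.
- env.get_calibration(name): a dict with "fx", "fy", "cx", "cy" (pixels), "R" (3x3) and "t" (3): a world point X has camera coordinates R X + t; the wrist camera has in their place "hand_eye" (4x4, takes a point from camera to tool coordinates, whose origin is the TCP and whose axes are the tool frame's). Camera axes: x right, y down, z forward; pixel columns grow to the right and rows downward; lengths in m; the calibration is good to about 2 mm. A picture is of the moment at which its call begins: read the wrist's pose just before it. get_calibration takes no time and is no camera call.
- env.sign_off(): hands the job in, once; it reports no verdict.
Trained networks look in the newest picture that a camera, given by its name, has taken for a name from the list of things; names that differ only in an ending like _2 or _b are one class to them, and where a whole thing is asked for, a point or a joint stands for the part that bears it (a point fixed in the world has none). Each returns a list of dicts, best first, with "p" (0 to 1); they miss things now and then, are a little off and sometimes report something else, mostly with a low value. They report only what shows in the picture. A call takes as long as a camera call. They do not tell look-alikes from the thing itself.
- env.outline_of(camera, label): "mask" (480x640 bool, what is visible of it) and "xy" ([column, row] in pixels, amid what is visible of it).
The state is a dict: "time_s": time; "qpos": joint angles; "joint_velocities": joint speeds; "effort": joint torques, N m; "tool_pos": TCP position; "tool_rot": TCP orientation; "force": force on the tool from outside, world axes, zero at the start; "wrist_torque": the same for the moment, N m; "grip_width": finger opening in m.
Only numpy, scipy, OpenCV 4.12 (cv2) and the standard library are available. Lean on these libraries where they do the work, as an engineer would, in place of code of your own. Each camera call takes 0.05 s, during which the arm holds its last target.

TASK

Load the strip of glass into the cutting jig for scoring: with one fingertip press the long bar down and keep it down so that the spring-closed hold-down flap stays up, while the other fingertip pushes the strip along its lane, under the flap, until it rests fully home against the length stop. Do not ram the stop. Then let go so that the flap closes onto the glass; only push the glass, never pick it up, and leave the other things on the bench where they are.

Things in the scene. Friction and masses are not known exactly. Their poses are not given: they have to be found in the camera images.
- jig: strip-cutting jig fixed to the bench: white board, 320 by 129 mm, upper face 18 mm above the bench. Origin on the bench, below the flap's front edge, midway across the lane; x is the feed direction of the glass (away from the robot), y to the left, z up. The board spans x -190 to +130, y -75 to +54 mm
- lane (a point): on the board's upper face, 18 mm above the jig's origin, same axes. The lane for the glass runs along x between an aluminium fence and guide, 8 mm high, 59 mm apart (y -29.5 to +29.5 mm), from x -185 to +40 mm
- rod (a point): on the axis of the hinge rod, 10 mm thick, which runs along the jig's x at y +44 mm, 32 mm above the bench, level with the flap's front edge (jig x 0). Two bearing blocks carry it at jig x -177 and +56 mm, 42 mm high over the bench
- flap (a joint): hinge of the flap and the press bar, which are one rigid piece turning with the rod; rad: 0 shut (as at the start, held by a torsion spring), grows as the bar is pressed down and the flap rises, up to 0.55. A strip passes freely under the flap above 0.12; at about 0.06 the flap lies closed on a strip
- flap_nose (a point): front right corner of the hold-down flap, on its underside. The flap is a steel plate 45 mm (jig x 0 to +45) by 69 mm, faced with rubber, reaching from the rod to the right across the lane, to jig y -25 mm. Shut, this side is 2 mm above the board: a strip cannot get under it, and pushing the strip against it does not open it
- press_bar (a point): press bar: steel plate with ribbed rubber tread, jig x -168 to +45 mm, reaching 58 mm left of the rod over the bench. This point is mid-length on its upper face, 41 mm out from the rod, 36 mm above the bench when shut (bar rises outwards 5 deg). Pressed here 10 mm: joint 0.25; 15 mm: joint 0.37, 3 mm above board level; spring 5 to 8 N. A fingertip can slide along the tread while pressing
- glass: strip of green glass 100 mm long (x, along the lane), 55 mm wide, 6 mm thick, about 85 g, lying loose on the board in the lane, before the flap, at the start. Origin at the centre of its underside
- glass_front (a point): middle of the strip's leading end, on its underside (50 mm along x from the strip's origin)
- stop: length stop, fixed: aluminium block 46 mm wide, 14 mm high, with a black thumb knob (26 mm high), in the lane beyond the flap; its distance varies. Origin at the foot of the middle of the face that the strip's leading end must meet, on the board's upper face; x along the feed, the face looks to -x
- cutter: bystander: brass glass cutter 140 mm long lying on the bench right of the jig, leave alone
- pliers: bystander: black breaking pliers 165 mm long lying on the bench right of the jig, leave alone
- fid: bystander: flat wooden lead fid 155 mm long, 6 mm thick, lying on the bench left of the jig, leave alone
- tape_measure: bystander: red tape measure, 64 mm high, leave alone
- came_cup: bystander: white cup of metal came strips, 210 mm high, leave alone
- mallet: bystander: rubber mallet, lying, leave alone
- nail_pot: bystander: clear pot of glazing nails, 50 mm high, leave alone
Mind the look-alikes: they are no part of the job. There is more than one size of the glass; the job needs the smallest.

How it is judged (in metres and radians):
On the way, in this order (a step that is already met when the one before it is completed fails the run):
1. a finger presses the bar down and the flap stands open, the glass still before it (value of joint flap above 0.12 rad and contact force between the fingers and flap above 0.5 N and x of glass_front in the frame of jig below 0 m), for 0.1 s.
2. the glass is under the flap while a finger still holds the flap up by the bar (value of joint flap above 0.1 rad and contact force between the fingers and flap above 0.5 N and x of glass_front in the frame of jig above 0.015 m), for 0.1 s.
At the end, for the whole second after the job is handed in: The strip lies flat in its lane with its leading end within 3 mm of the stop's face, square to the lane within 3.4 degrees, at rest, and the flap has closed onto it (joint between 0.03 and 0.09 rad, pressing on the glass with more than 0.5 N) (x of glass_front in the frame of stop between -0.003 and 0.003 m and z of glass in the frame of jig below 0.021 m and angle between the x axis of glass and the x axis of jig, either way round below 0.06 rad and value of joint flap between 0.03 and 0.09 rad and contact force between flap and glass above 0.5 N and linear speed of glass below 0.01 m/s); the robot touches nothing.
It fails at once if the glass is lifted or tipped up instead of pushed (z of glass in the frame of jig above 0.026 m or angle between glass's own z axis and vertical above 0.12 rad).
It fails at once if the glass is rammed against the stop (over 40 N) (contact force between glass and stop above 40 N).
It fails at once if another thing on the bench is moved by more than 20 mm (distance of any of cutter, pliers, fid, tape_measure, came_cup, mallet, nail_pot from where it was at the start of the episode above 0.02 m).
It also fails if it takes over 38 s, if anything falls off the work surface, if the arm or the gripper's body presses on something with over 40 N, if the wrist force passes 120 N, or if a joint passes its speed limit or range.

## Working session

There is one attempt and no reset: what is moved stays moved. The work goes in short steps, Python scripts to look and compute and a tool call to move; the robot and the scene stay as the last step left them, time stands still between calls to the robot, and variables do not carry over. Pictures are saved under pics/ and viewed, and the job is handed in when it is done.

Besides the shell and the picture viewer there is one more tool, called after "Emit:" in YAML: its name, and indented under it one key for each argument. carry_out: Moves the arm, as the interface text tells. Its arguments: {"type":"object","properties":{"targets":{"type":"array","items":{"type":"array"}},"jaw":{"type":"number"},"squeeze":{"type":"number"}},"required":["targets"]}

```bash
mkdir -p pics; ls; python3 - <<'E'
from cell import env
import cv2
o=env.get_obs(); print({k:o[k] for k in ('time_s','tool_pos','tool_rot','force','grip_width')})
for c in('scene','side','wrist'):
    im=env.read_camera(c); cv2.imwrite(f'pics/{c}0.png',im[:,:,::-1]); print(c,env.get_calibration(c))
E
```

```text
pics
{'time_s': 0.0, 'tool_pos': array([0.19924316, 0.61811532, 0.2214645 ]), 'tool_rot': array([-90.00530048,   0.1098782 ,  72.13739722]), 'force': array([0.71659552, 0.43111893, 0.71843962]), 'grip_width': 0.08701609534445671}
scene {'fx': 533.511109809136, 'fy': 533.511109809136, 'cx': 319.0676486051727, 'cy': 238.92596191647243, 'R': array([[ 0.63121689,  0.77560296, -0.00229766],
       [ 0.55884271, -0.45685891, -0.69208002],
       [-0.53782902,  0.43556857, -0.72181713]]), 't': array([-0.33593574, -0.24323219,  1.48342837])}
side {'fx': 561.4407726816246, 'fy': 561.4407726816246, 'cx': 306.46335014422743, 'cy': 240.08478413931456, 'R': array([[ 0.95275842, -0.30372683,  0.00118298],
       [-0.23227804, -0.7311297 , -0.64147975],
       [ 0.19569952,  0.61090046, -0.76713906]]), 't': array([-0.4795947 ,  0.15049888,  1.17763386])}
wrist {'fx': 374.78406666529617, 'fy': 374.78406666529617, 'cx': 312.43672719758337, 'cy': 240.16424730808936, 'hand_eye': array([[ 9.99997605e-01, -1.95764782e-03, -9.78421470e-04,
        -5.17022516e-04],
       [ 4.04093913e-04, -2.74218396e-01,  9.61667358e-01,
        -1.61946558e-01],
       [-2.15090718e-03, -9.61665451e-01, -2.74216948e-01,
         7.59052324e-02],
       [ 0.00000000e+00,  0.00000000e+00,  0.00000000e+00,
         1.00000000e+00]])}
```

View pics/scene0.png

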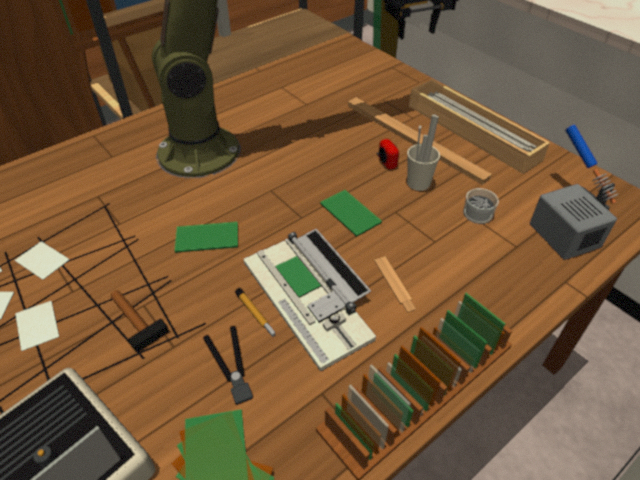

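View pics/side0.png

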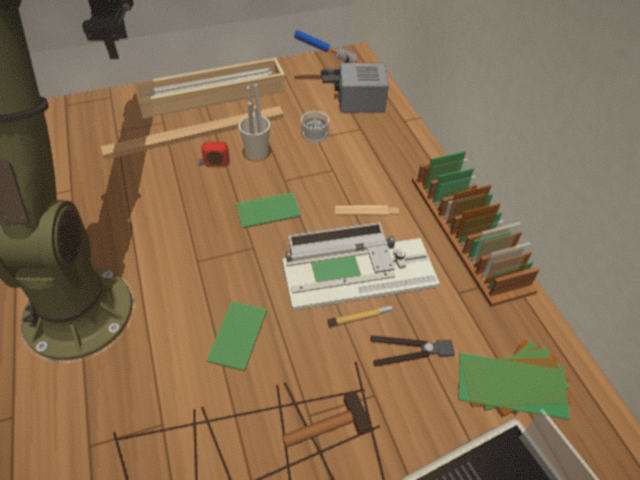

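View pics/wrist0.png

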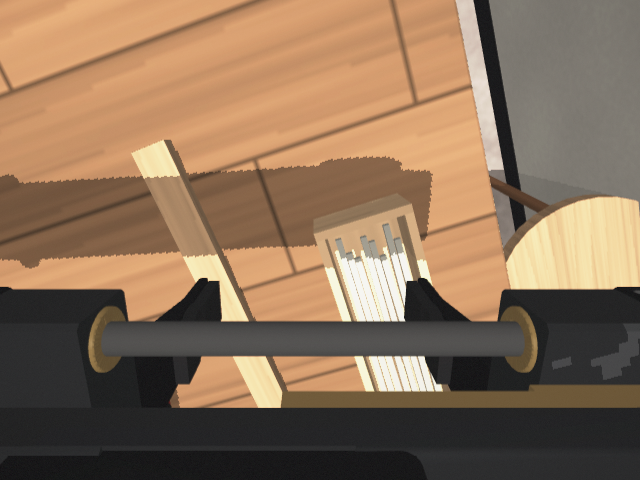

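```bash
cat > m.py <<'E'
from cell import env
import cv2,numpy as np,pickle
D={}
for c in('scene','side'):
    im=env.read_camera(c)
    D[c]=(im,env.get_calibration(c),{})
    for l in('jig','glass','stop','flap','fid'):
        r=env.outline_of(c,l); D[c][2][l]=r
        for q in r[:4]:
            ys,xs=np.nonzero(q['mask']); print(c,l,round(q['p'],2),np.round(q['xy']),len(xs),(xs.min(),xs.max(),ys.min(),ys.max()) if len(xs) else '')
pickle.dump(D,open('D.pkl','wb'))
cv2.imwrite('pics/zs.png',cv2.resize(D['scene'][0][220:380,230:430,::-1],None,fx=4,fy=3.75,interpolation=cv2.INTER_CUBIC))
cv2.imwrite('pics/zd.png',cv2.resize(D['side'][0][200:320,270:450,::-1],None,fx=4.4,fy=4.4,interpolation=cv2.INTER_CUBIC))
print(env.get_obs()['time_s'])
E
python3 m.py
```

```text
scene jig 0.92 [318. 294.] 8961 (np.int64(245), np.int64(375), np.int64(229), np.int64(369))
scene glass 0.96 [300. 275.] 946 (np.int64(277), np.int64(319), np.int64(256), np.int64(296))
scene glass 0.87 [207. 235.] 1707 (np.int64(174), np.int64(238), np.int64(221), np.int64(252))
scene glass 0.84 [350. 214.] 1466 (np.int64(321), np.int64(381), np.int64(189), np.int64(236))
scene glass 0.72 [329. 276.] 3009 (np.int64(292), np.int64(370), np.int64(229), np.int64(321))
scene stop 0.49 [335. 323.] 274 (np.int64(322), np.int64(346), np.int64(312), np.int64(330))
scene stop 0.26 [396. 284.] 752 (np.int64(375), np.int64(415), np.int64(256), np.int64(311))
scene flap 0.53 [319. 295.] 9019 (np.int64(244), np.int64(375), np.int64(229), np.int64(369))
scene fid 0.91 [394. 283.] 745 (np.int64(375), np.int64(415), np.int64(256), np.int64(311))
scene fid 0.55 [390. 153.] 499 (np.int64(378), np.int64(399), np.int64(138), np.int64(168))
side jig 0.97 [357. 264.] 8582 (np.int64(283), np.int64(438), np.int64(223), np.int64(309))
side glass 0.71 [336. 266.] 899 (np.int64(312), np.int64(359), np.int64(257), np.int64(282))
side glass 0.65 [268. 208.] 1594 (np.int64(236), np.int64(300), np.int64(193), np.int64(228))
side glass 0.58 [234. 341.] 2604 (np.int64(206), np.int64(266), np.int64(302), np.int64(371))
side stop 0.65 [401. 258.] 162 (np.int64(393), np.int64(405), np.int64(249), np.int64(267))
side stop 0.15 [314. 125.] 753 (np.int64(301), np.int64(328), np.int64(112), np.int64(142))
side flap 0.89 [348. 243.] 2713 (np.int64(290), np.int64(394), np.int64(223), np.int64(272))
side flap 0.48 [356. 265.] 8540 (np.int64(283), np.int64(438), np.int64(223), np.int64(310))
side fid 0.87 [364. 208.] 522 (np.int64(336), np.int64(397), np.int64(206), np.int64(215))
0.75
```

View pics/zs.png

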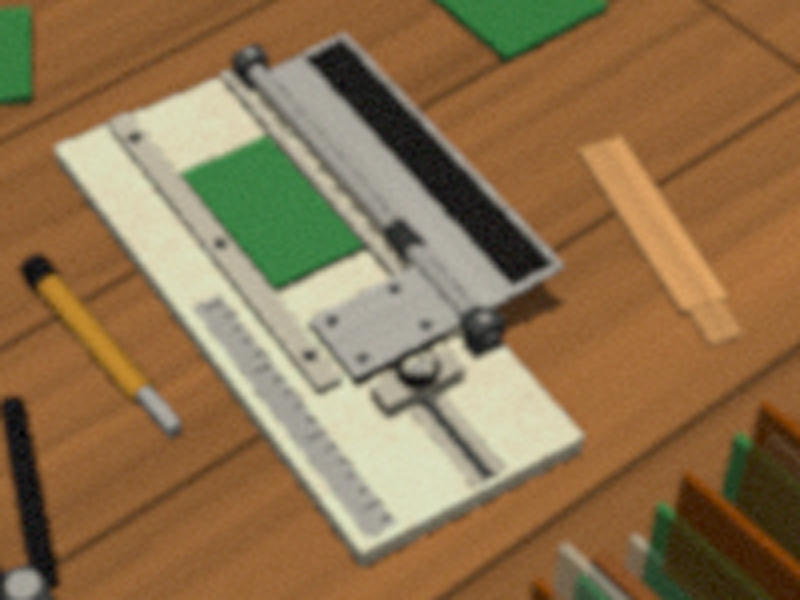

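View pics/zd.png

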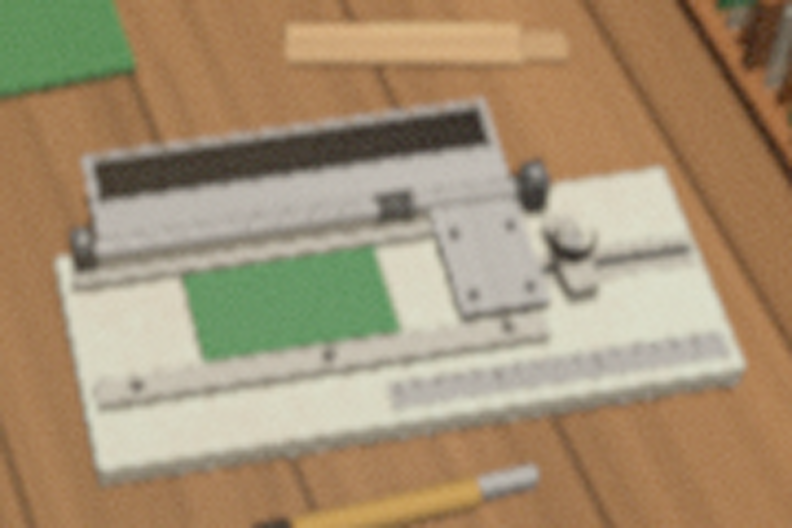

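```bash
cat > h.py <<'E'
import numpy as np,pickle
from scipy.optimize import least_squares
def proj(K,X):
    X=np.atleast_2d(X); c=X@K['R'].T+K['t']; return np.c_[K['fx']*c[:,0]/c[:,2]+K['cx'],K['fy']*c[:,1]/c[:,2]+K['cy']]
def ray(K,uv,z):
    d=K['R'].T@np.array([(uv[0]-K['cx'])/K['fx'],(uv[1]-K['cy'])/K['fy'],1]); o=-K['R'].T@K['t']
    return o+d*(z-o[2])/d[2]
def zs(p): return np.array([230+p[0]/4,220+p[1]/3.75])
def zd(p): return np.array([270+p[0]/4.4,200+p[1]/4.4])
def toW(p,X):
    X=np.atleast_2d(X); c,s=np.cos(p[2]),np.sin(p[2]); return X@np.array([[c,s,0],[-s,c,0],[0,0,1]])+[p[0],p[1],0]
def toJ(p,W):
    c,s=np.cos(p[2]),np.sin(p[2]); return (np.atleast_2d(W)-[p[0],p[1],0])@np.array([[c,-s,0],[s,c,0],[0,0,1]])
E
cat > fit.py <<'E'
from h import *
D=pickle.load(open('D.pkl','rb')); S,T=D['scene'][1],D['side'][1]
C={'a':(-.19,-.075,.018),'b':(.13,-.075,.018),'c':(.13,.054,.018),'d':(-.19,.054,.018)}
ob=[(S,zs(q),C[k]) for k,q in dict(a=(57,147),b=(362,553),c=(582,438)).items()]+[(T,zd(q),C[k]) for k,q in dict(a=(102,472),b=(743,370),c=(664,170),d=(57,258)).items()]
f=lambda p:np.concatenate([proj(K,toW(p,X))[0]-q for K,q,X in ob])
g=ray(S,zs((57,147)),.018);g2=ray(S,zs((362,553)),.018)
yw=np.arctan2(*(g2-g)[1::-1])
r=least_squares(f,[*((g+g2)/2)[:2],yw]); p=r.x; print(p,np.degrees(p[2]));print(np.round(r.fun,1)); np.save('jig.npy',p)
print('glass S',np.round(np.array([toJ(p,ray(S,zs(q),.024))[0] for q in((183,175),(268,137),(362,245),(278,287))]),4).tolist())
print('glass T',np.round(np.array([toJ(p,ray(T,zd(q),.024))[0] for q in((184,272),(375,248),(398,330),(205,360))]),4).tolist())
print('stop top S',[np.round(toJ(p,ray(S,zs(q),.032))[0],4) for q in((373,397),(460,358))])
print('stop T',[np.round(toJ(p,ray(T,zd(q),.032))[0],4) for q in((562,282),(592,285),(572,293))])
for n,X in dict(press=(-.0615,.085,.036),fid=(0,.12,0)).items(): print(n,toW(p,X))
for l in ('fid',):
  for K,c in((S,'scene'),(T,'side')):
    m=D[c][2][l][0]['mask']; ys,xs=np.nonzero(m)
    P=np.array([toJ(p,ray(K,(x,y),.006))[0] for x,y in zip(xs,ys)]); print(c,P.min(0),P.max(0))
E
python3 fit.py
```

```text
[ 0.62750346 -0.08312293 -0.12261824] -7.025507449006593
[-1.5  0.4 -0.8  1.1  0.2  0.4 -0.8 -1.1  0.6 -1.  -0.3 -0.8 -0.4 -0.5]
glass S [[-0.1283, -0.0254, 0.024], [-0.1292, 0.0287, 0.024], [-0.0327, 0.0292, 0.024], [-0.0308, -0.0233, 0.024]]
glass T [[-0.129, 0.0273, 0.024], [-0.0316, 0.0246, 0.024], [-0.0328, -0.0272, 0.024], [-0.1292, -0.0275, 0.024]]
stop top S [array([ 0.0613, -0.0236,  0.032 ]), array([0.0634, 0.0261, 0.032 ])]
stop T [array([ 0.052 , -0.0192,  0.032 ]), array([ 0.066 , -0.0237,  0.032 ]), array([ 0.0549, -0.0267,  0.032 ])]
press [[0.57686167 0.00876101 0.036     ]]
fid [[0.64218081 0.03597609 0.        ]]
scene [-0.04243668  0.15280801  0.006     ] [0.11285374 0.20535819 0.006     ]
side [-0.04063295  0.14872226  0.006     ] [0.10745992 0.19751413 0.006     ]
```

```bash
cat > gen.py <<'E'
from h import *
D=pickle.load(open('D.pkl','rb')); S=D['scene'][1]
for n,uv in dict(cup=(421,186),tape=(390,166)).items():
    P=ray(S,uv,0); print(n,P,np.hypot(*P[:2]),np.degrees(np.arctan2(P[1],P[0])))
p=np.load('jig.npy'); W=toW(p,(-.150,.0425,.12))[0]; print('goal',W)
from scipy.spatial.transform import Rotation as R
R0=R.from_euler('xyz',[-90,0,72.14],degrees=True)
N=20; yaw1=np.degrees(p[2])-90; dy=(72.14-yaw1)/N; print('turn/row',dy)
P=np.array([.1992,.6181,.2215]);Rc=R0;out=[]
for i in range(1,N+1):
    s=i/N; a=np.radians(72.12+s*(np.degrees(np.arctan2(W[1],W[0]))-72.12))
    r=.649+(np.hypot(*W[:2])-.649)*s; z=.30+0*s if i>2 else .2215+.04*i
    if i>14: z=.30-(i-14)*.03
    T=np.array([r*np.cos(a),r*np.sin(a),z]); d=Rc.inv().apply(T-P)*1000; d=np.round(d)
    P=P+Rc.apply(d)/1000; Rc=Rc*R.from_rotvec([0,dy,0],degrees=True)
    out.append(d.astype(int).tolist()); print(d,np.linalg.norm(d),T.round(3))
import json;print(json.dumps(out)); print(P,Rc.as_euler('xyz',degrees=True))
E
python3 gen.py
```

```text
cup [0.49375112 0.37112122 0.        ] 0.6176739617091442 36.92984935741441
tape [0.38385237 0.36703916 0.        ] 0.5310935713251926 43.71730468454511
goal [ 0.48382792 -0.02259535  0.12      ]
turn/row 8.45827537245033
[-10. -40. -42.] 58.855755878248644 [0.236 0.596 0.262]
[ -6. -40. -42.] 58.309518948453004 [0.271 0.572 0.302]
[ -3.   1. -42.] 42.118879377305376 [0.304 0.546 0.3  ]
[  1.   0. -41.] 41.012193308819754 [0.334 0.518 0.3  ]
[  3.   0. -41.] 41.10960958218893 [0.362 0.488 0.3  ]
[  7.   0. -39.] 39.6232255123179 [0.388 0.457 0.3  ]
[ 10.   0. -39.] 40.26164427839479 [0.411 0.425 0.3  ]
[ 13.   0. -37.] 39.21734310225516 [0.432 0.392 0.3  ]
[ 15.   0. -35.] 38.07886552931954 [0.45  0.358 0.3  ]
[ 18.   0. -34.] 38.47076812334269 [0.466 0.323 0.3  ]
[ 21.   0. -31.] 37.44329045369811 [0.479 0.287 0.3  ]
[ 22.   0. -30.] 37.20215047547655 [0.489 0.252 0.3  ]
[ 24.   0. -27.] 36.124783736376884 [0.497 0.216 0.3  ]
[ 26.   0. -25.] 36.069377593742864 [0.502 0.18  0.3  ]
[ 28.  30. -23.] 47.042533945356304 [0.505 0.145 0.27 ]
[ 29.  30. -19.] 45.8475735453906 [0.505 0.11  0.24 ]
[ 30.  30. -18.] 46.08687448721165 [0.503 0.076 0.21 ]
[ 30.  30. -15.] 45.0 [0.499 0.042 0.18 ]
[ 31.  30. -12.] 44.77722635447622 [0.493 0.009 0.15 ]
[32. 30. -9.] 44.77722635447622 [ 0.484 -0.023  0.12 ]
[[-10, -40, -42], [-6, -40, -42], [-3, 1, -42], [1, 0, -41], [3, 0, -41], [7, 0, -39], [10, 0, -39], [13, 0, -37], [15, 0, -35], [18, 0, -34], [21, 0, -31], [22, 0, -30], [24, 0, -27], [26, 0, -25], [28, 30, -23], [29, 30, -19], [30, 30, -18], [30, 30, -15], [31, 30, -12], [32, 30, -9]]
[ 0.48396062 -0.02278782  0.1205    ] [-9.00000000e+01  1.27222187e-14 -9.70255074e+01]
```

Emit:
carry_out:
  targets:
    - [[0,-40,0],[0,0,0]]
    - [[0,-40,0],[0,0,0]]
    - [[-10,0,-42],[0,8.45,0]]
    - [[-6,0,-42],[0,8.45,0]]
    - [[-3,0,-42],[0,8.45,0]]
    - [[1,0,-41],[0,8.45,0]]
    - [[3,0,-41],[0,8.45,0]]
    - [[7,0,-39],[0,8.45,0]]
    - [[10,0,-39],[0,8.45,0]]
    - [[13,0,-37],[0,8.45,0]]
    - [[15,0,-35],[0,8.45,0]]
    - [[18,0,-34],[0,8.45,0]]
  jaw: 0.8

```text
time_s: 1.95
tool_pos: [0.4666, 0.3218, 0.3027]
tool_rot: [-90.0, -0.0, -12.7]
force: [0.1, -0.5, -0.8]
grip_width: 0.0699
```

Emit:
carry_out:
  targets:
    - [[21,0,-31],[0,8.45,0]]
    - [[22,0,-30],[0,8.45,0]]
    - [[24,0,-27],[0,8.45,0]]
    - [[26,0,-25],[0,8.45,0]]
    - [[28,30,-23],[0,8.45,0]]
    - [[29,30,-19],[0,8.45,0]]
    - [[30,30,-18],[0,8.45,0]]
    - [[30,30,-15],[0,8.45,0]]
    - [[31,30,-12],[0,8.45,0]]
    - [[32,30,-9],[0,8.3,0]]
    - [[0,0,0],[0,0,0]]

```text
time_s: 3.05
tool_pos: [0.4808, -0.0272, 0.119]
tool_rot: [-90.4, -0.2, -97.3]
force: [-0.4, 0.2, -0.1]
grip_width: 0.0696
```

```bash
cat > st.py <<'E'
from h import *
from cell import env
import cv2,sys
from scipy.spatial.transform import Rotation as R
p=np.load('jig.npy'); o=env.get_obs(); print(o['time_s'],'J mm',(toJ(p,o['tool_pos'])[0]*1000).round(1),'rot',o['tool_rot'].round(2),'yaw rel',round(o['tool_rot'][2]-np.degrees(p[2])+90,2),'F',o['force'].round(1),'w',round(o['grip_width'],4),'q',o['qpos'].round(0))
for a in sys.argv[1:]:
    c,n=a.split(':'); im=env.read_camera(c); cv2.imwrite(f'pics/{n}.png',im[:,:,::-1])
    if c=='wrist': pickle.dump((im,o,env.get_calibration('wrist')),open(n+'.pkl','wb'))
E
python3 st.py wrist:w1
```

```text
3.05 J mm [-152.5   37.5  119. ] rot [-90.4   -0.18 -97.28] yaw rel -0.26 F [-0.4  0.2 -0.1] w 0.0696 q [-35.   2.  36. 115.  -1.  64. -96.]
```

View pics/w1.png

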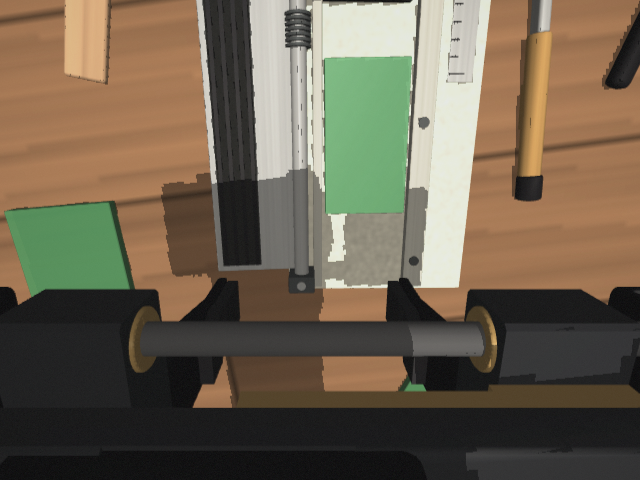

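```bash
cat > w.py <<'E'
from h import *
from scipy.spatial.transform import Rotation as R
def wk(n,o=None):
    im,ob,K=pickle.load(open(n+'.pkl','rb')); o=o or ob
    H=K['hand_eye']; Rt=R.from_euler('xyz',o['tool_rot'],degrees=True).as_matrix()
    Rc=Rt@H[:3,:3]; tc=Rt@H[:3,3]+o['tool_pos']
    return dict(fx=K['fx'],fy=K['fy'],cx=K['cx'],cy=K['cy'],R=Rc.T,t=-Rc.T@tc),im
E
python3 st.py wrist:w2; python3 - <<'E'
from w import *
p=np.load('jig.npy')
import cv2
K,im=wk('w2')
cv2.imwrite('pics/w2z.png',cv2.resize(im[0:330,190:500,::-1],None,fx=1.8,fy=1.8,interpolation=cv2.INTER_CUBIC))
for n in('w1','w2'):
    K,im=wk(n)
    for l,uv,z in(('rl',(325,213),.024),('rr',(405,213),.024),('fl',(324,57),.024),('fr',(411,57),.024),('board nr',(460,288),.018),('rod end',(301,292),.032)):
        print(n,l,(toJ(p,ray(K,uv,z))[0]*1000).round(1))
    print(proj(K,toW(p,[(-.19,-.075,.018),(.0,-.025,.02),(-.168,.102,.041)])).round(0))
E
```

```text
3.1 J mm [-150.6   40.6  121. ] rot [-9.020e+01 -5.000e-02 -9.696e+01] yaw rel 0.06 F [0.5 1.2 0.6] w 0.0697 q [-35.   2.  36. 114.  -2.  64. -96.]
w1 rl [-132.4   28.    24. ]
w1 rr [-132.8  -27.9   24. ]
w1 fl [-33.1  28.9  24. ]
w1 fr [-33.4 -25.4  24. ]
w1 board nr [-192.7  -75.    18. ]
w1 rod end [-188.7   45.4   32. ]
[[460. 285.]
 [412.  -2.]
 [217. 270.]]
w2 rl [-130.6   31.4   24. ]
w2 rr [-130.7  -25.    24. ]
w2 fl [-30.5  32.8  24. ]
w2 fr [-30.5 -21.9  24. ]
w2 board nr [-190.5  -72.5   18. ]
w2 rod end [-187.4   48.6   32. ]
[[463. 287.]
 [418.   4.]
 [223. 272.]]
```

View pics/w2z.png

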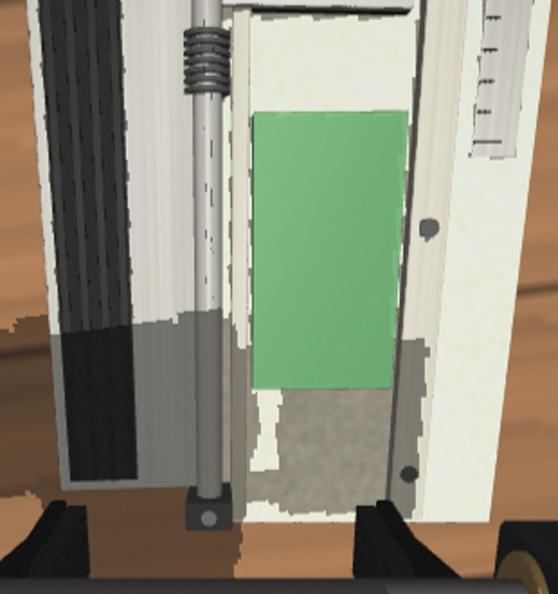

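Emit:
carry_out:
  targets:
    - [[0,20,0],[0,0,0]]
    - [[0,20,0],[0,0,0]]
    - [[0,20,0],[0,0,0]]
    - [[0,15,0],[0,0,0]]
    - [[0,0,0],[0,0,0]]
    - [[0,0,0],[0,0,0]]

```text
time_s: 3.75
tool_pos: [0.4862, -0.021, 0.0486]
tool_rot: [-89.9, 0.0, -96.6]
force: [1.3, -0.2, 0.0]
grip_width: 0.0695
```

```bash
python3 st.py wrist:w3 ; python3 st.py; python3 - <<'E'
from w import *
p=np.load('jig.npy')
K,im=wk('w3')
print(proj(K,toW(p,[(-.13,-.0275,.024),(-.13,.0275,.024),(-.168,.102,.041)])).round(0))
E
```

```text
3.75 J mm [-147.8   44.4   48.6] rot [-8.991e+01  3.000e-02 -9.658e+01] yaw rel 0.45 F [ 1.3 -0.2  0. ] w 0.0695 q [-34.   9.  36. 118.  -6.  55. -91.]
3.8 J mm [-147.5   44.2   48.9] rot [-8.987e+01  4.000e-02 -9.661e+01] yaw rel 0.42 F [ 0.7 -0.3 -0.2] w 0.0697 q [-34.   9.  36. 118.  -6.  55. -91.]
[[450. 247.]
 [345. 247.]
 [198. 328.]]
```

View pics/w3.png

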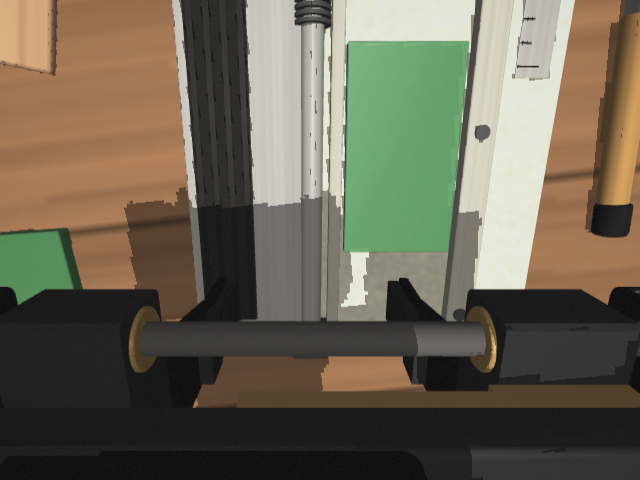

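Emit:
carry_out:
  targets:
    - [[2,8,-3],[0,0.4,0]]
    - [[0,8,0],[0,0,0]]
    - [[0,6,0],[0,0,0]]
    - [[0,5,0],[0,0,0]]
    - [[0,0,0],[0,0,0]]
    - [[0,0,0],[0,0,0]]

```text
time_s: 4.4
tool_pos: [0.4827, -0.0247, 0.0213]
tool_rot: [-89.9, -0.0, -97.2]
force: [-2.3, -1.7, 9.5]
grip_width: 0.0694
```

```bash
python3 st.py side:s4 wrist:w4; python3 st.py; python3 - <<'E'
import cv2
im=cv2.imread('pics/s4.png'); cv2.imwrite('pics/s4z.png',cv2.resize(im[190:320,260:450],None,fx=4.2,fy=4.2,interpolation=cv2.INTER_CUBIC))
E
```

```text
4.4 J mm [-150.9   40.2   21.3] rot [-8.993e+01 -1.000e-02 -9.716e+01] yaw rel -0.14 F [-2.3 -1.7  9.5] w 0.0694 q [-33.  11.  36. 120.  -8.  51. -90.]
4.5 J mm [-150.9   40.3   21.4] rot [-8.993e+01 -1.000e-02 -9.715e+01] yaw rel -0.13 F [-2.2 -2.5 10. ] w 0.0695 q [-33.  11.  36. 120.  -8.  51. -90.]
```

View pics/s4z.png

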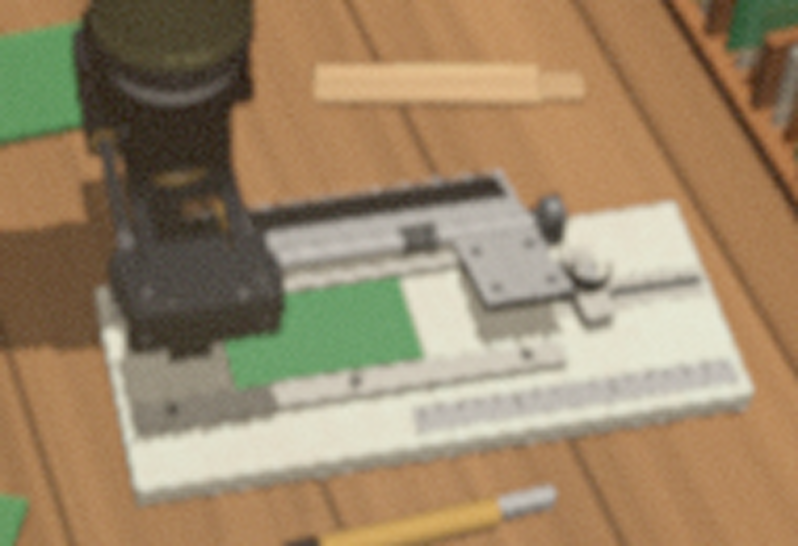

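View pics/w4.png

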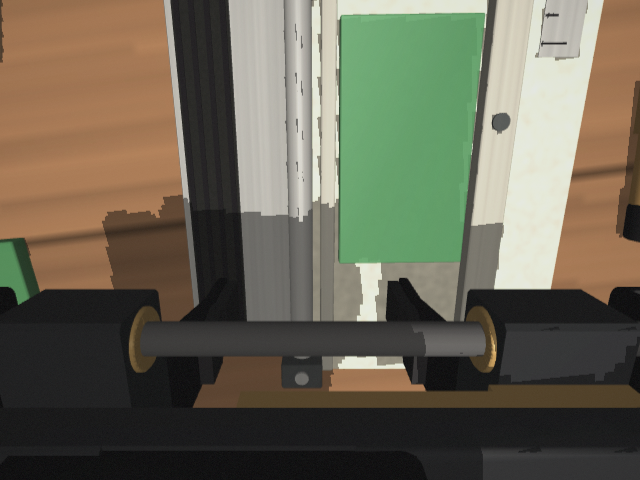

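Emit:
carry_out:
  targets:
    - [[0,0,5],[0,0,0]]
    - [[0,0,5],[0,0,0]]
    - [[0,0,5],[0,0,0]]
    - [[0,0,6],[0,0,0]]
    - [[0,0,7],[0,0,0]]
    - [[0,0,7],[0,0,0]]
    - [[0,0,7],[0,0,0]]
    - [[0,0,7],[0,0,0]]
    - [[0,0,7],[0,0,0]]
    - [[0,0,5],[0,0,0]]
    - [[0,0,4],[0,0,0]]
    - [[0,0,0],[0,0,0]]

```text
time_s: 5.7
tool_pos: [0.5445, -0.0299, 0.02]
tool_rot: [-90.3, 0.1, -97.0]
force: [-4.9, 3.9, 6.7]
grip_width: 0.0698
```

```bash
python3 st.py side:s5 wrist:w5; python3 st.py; python3 - <<'E'
import cv2
im=cv2.imread('pics/s5.png'); cv2.imwrite('pics/s5z.png',cv2.resize(im[190:320,260:450],None,fx=4.2,fy=4.2,interpolation=cv2.INTER_CUBIC))
E
```

```text
5.7 J mm [-88.9  42.7  20. ] rot [-90.31   0.12 -97.04] yaw rel -0.01 F [-4.9  3.9  6.7] w 0.0698 q [-29.  19.  34. 111. -14.  54. -85.]
5.8 J mm [-88.9  42.7  20.1] rot [-90.29   0.13 -97.04] yaw rel -0.01 F [-4.5  3.2  6.5] w 0.0696 q [-29.  19.  34. 111. -14.  54. -85.]
```

View pics/s5z.png

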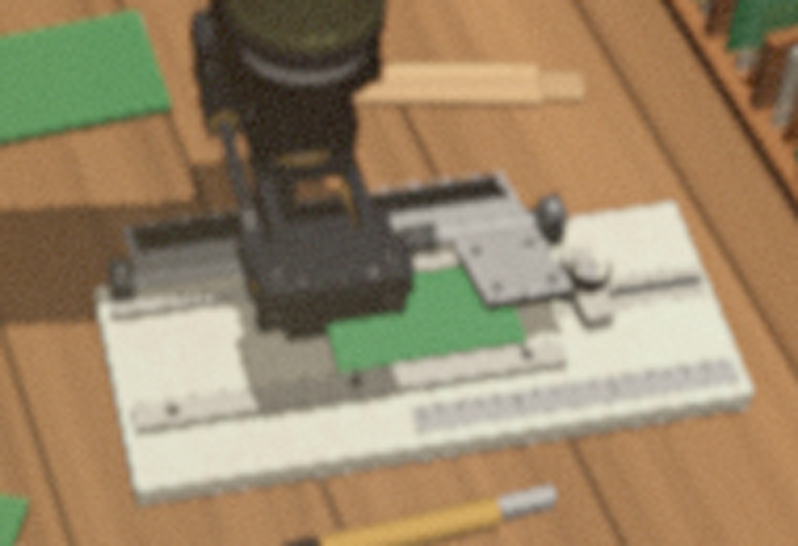

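View pics/w5.png

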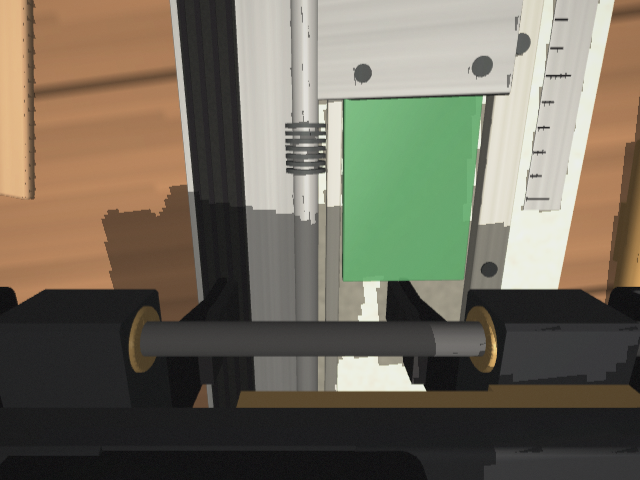

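```bash
python3 - <<'E'
from h import *
from w import wk
D=pickle.load(open('D.pkl','rb')); T=D['side'][1]; p=np.load('jig.npy')
z=lambda a:(260+a[0]/4.2,190+a[1]/4.2)
for n,q,h in(('fr',(525,337),.024),('rr',(338,370),.024),('stop top nr',(582,307),.032),('stop foot nr',(588,325),.018),('stop far r top',(610,302),.032)): print(n,(toJ(p,ray(T,z(q),h))[0]*1000).round(1))
K,_=wk('w5')
for q in((343,280),(464,280)): print((toJ(p,ray(K,q,.024))[0]*1000).round(1))
import cv2
im=cv2.imread('pics/s5.png'); cv2.imwrite('pics/s5y.png',cv2.resize(im[240:280,360:430],None,fx=11,fy=11,interpolation=cv2.INTER_CUBIC))
E
```

```text
fr [ 22.8 -24.6  24. ]
rr [-76.9 -27.3  24. ]
stop top nr [ 54.6 -16.9  32. ]
stop foot nr [ 59.1 -18.9  18. ]
stop far r top [ 69.8 -16.4  32. ]
[-78.2  28.5  24. ]
[-78.3 -26.1  24. ]
```

View pics/s5y.png

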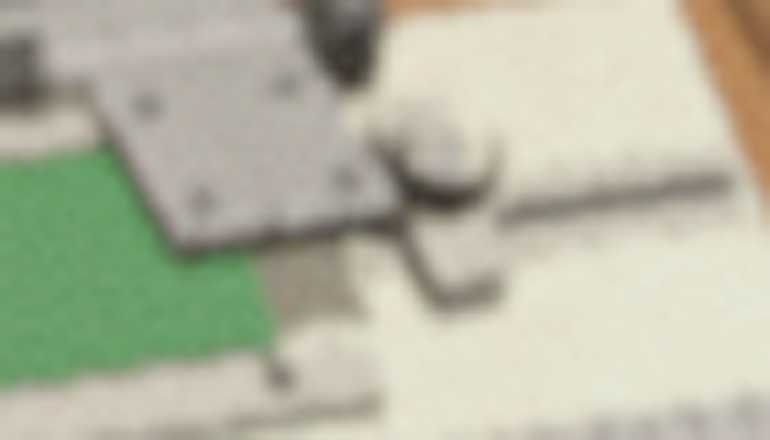

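Emit:
carry_out:
  targets:
    - [[0,-0.5,5],[0,0,0]]
    - [[0,0,6],[0,0,0]]
    - [[0,0,6],[0,0,0]]
    - [[0,0,4],[0,0,0]]
    - [[0,0,3],[0,0,0]]
    - [[0,0,0],[0,0,0]]

```text
time_s: 6.4
tool_pos: [0.5681, -0.0328, 0.0205]
tool_rot: [-90.3, 0.1, -97.0]
force: [-5.4, 3.9, 6.7]
grip_width: 0.0698
```

```bash
python3 st.py side:s6 wrist:w6; python3 - <<'E'
from h import *
import cv2
im=cv2.imread('pics/s6.png'); cv2.imwrite('pics/s6y.png',cv2.resize(im[240:280,360:430],None,fx=11,fy=11,interpolation=cv2.INTER_CUBIC))
D=pickle.load(open('D.pkl','rb')); T=D['side'][1]; p=np.load('jig.npy')
for x in(.05,.053,.056,.059): print(x,[((proj(T,toW(p,(x,-.023,h)))[0]-[360,240])*11).round(0) for h in(.032,.018)])
E
```

```text
6.4 J mm [-65.1  42.7  20.5] rot [-90.32   0.13 -97.03] yaw rel -0.01 F [-5.4  3.9  6.7] w 0.0698 q [-28.  22.  34. 108. -15.  55. -84.]
0.05 [array([411., 282.]), array([402., 324.])]
0.053 [array([426., 279.]), array([417., 322.])]
0.056 [array([440., 277.]), array([431., 320.])]
0.059 [array([455., 275.]), array([446., 318.])]
```

View pics/s6y.png

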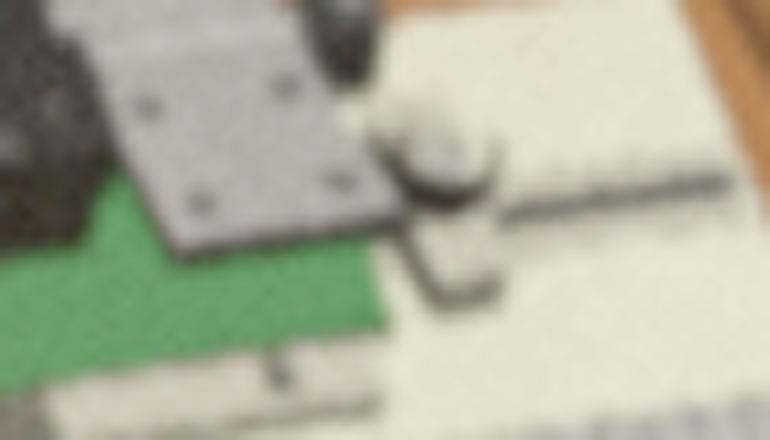

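Emit:
carry_out:
  targets:
    - [[0,0,2],[0,0,0]]
    - [[0,0,2],[0,0,0]]
    - [[0,0,1.5],[0,0,0]]
    - [[0,0,1],[0,0,0]]
    - [[0,0,0],[0,0,0]]

```text
time_s: 7.0
tool_pos: [0.5738, -0.0336, 0.0204]
tool_rot: [-90.4, 0.1, -97.0]
force: [-7.4, 3.2, 8.4]
grip_width: 0.0698
```

Emit:
carry_out:
  targets:
    - [[0,0,1],[0,0,0]]
    - [[0,0,0],[0,0,0]]

```text
time_s: 7.2
tool_pos: [0.5746, -0.0337, 0.0204]
tool_rot: [-90.4, 0.1, -97.0]
force: [-6.9, 3.1, 8.6]
grip_width: 0.0697
```

Emit:
carry_out:
  targets:
    - [[0,0,1],[0,0,0]]
    - [[0,0,0],[0,0,0]]

```text
time_s: 7.4
tool_pos: [0.5754, -0.0338, 0.0204]
tool_rot: [-90.4, 0.1, -97.1]
force: [-8.3, 2.9, 9.3]
grip_width: 0.0695
```

Emit:
carry_out:
  targets:
    - [[0,0,1],[0,0,0]]
    - [[0,0,0],[0,0,0]]

```text
time_s: 7.6
tool_pos: [0.5755, -0.0338, 0.0203]
tool_rot: [-90.6, 0.2, -97.1]
force: [-10.5, 4.0, 11.3]
grip_width: 0.0695
```

Emit:
carry_out:
  targets:
    - [[0,0,1],[0,0,0]]
    - [[0,0,0],[0,0,0]]

```text
time_s: 7.8
tool_pos: [0.5756, -0.0338, 0.0202]
tool_rot: [-90.7, 0.2, -97.1]
force: [-12.2, 4.1, 12.9]
grip_width: 0.0697
```

```bash
python3 st.py side:s7 wrist:w7; python3 - <<'E'
import cv2
im=cv2.imread('pics/s7.png'); cv2.imwrite('pics/s7y.png',cv2.resize(im[240:280,360:430],None,fx=11,fy=11,interpolation=cv2.INTER_CUBIC))
E
```

```text
7.8 J mm [-57.5  42.6  20.2] rot [-90.66   0.16 -97.07] yaw rel -0.05 F [-12.2   4.1  12.9] w 0.0697 q [-27.  23.  34. 106. -16.  56. -84.]
```

View pics/s7y.png

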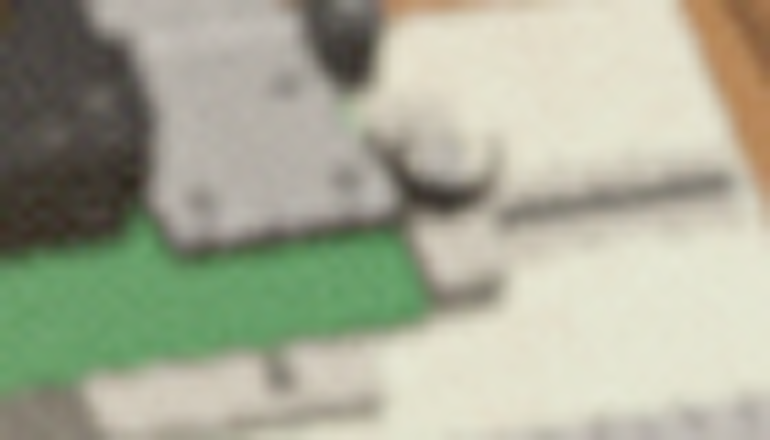

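View pics/w7.png

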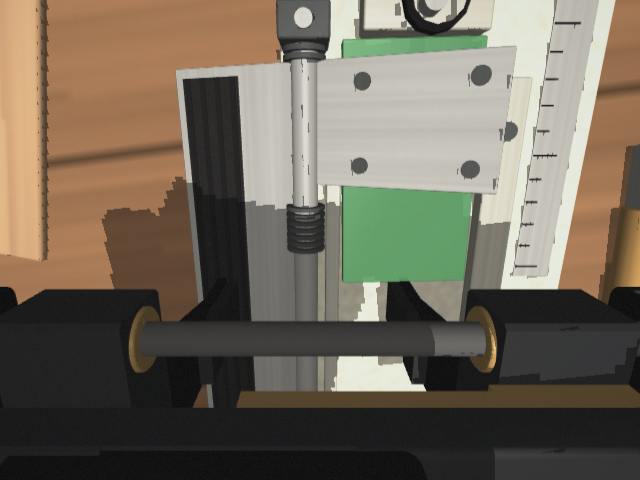

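Emit:
carry_out:
  targets:
    - [[0,0,-2],[0,0,0]]
    - [[0,0,-3],[0,0,0]]
    - [[0,0,-3],[0,0,0]]
    - [[0,0,0],[0,0,0]]

```text
time_s: 8.3
tool_pos: [0.5753, -0.0331, 0.0225]
tool_rot: [-89.7, 0.2, -97.1]
force: [2.5, 3.4, 6.0]
grip_width: 0.0697
```

```bash
python3 st.py wrist:w8
```

```text
8.3 J mm [-58.   43.2  22.5] rot [-89.71   0.19 -97.08] yaw rel -0.06 F [2.5 3.4 6. ] w 0.0697 q [-28.  22.  34. 107. -15.  55. -84.]
```

View pics/w8.png

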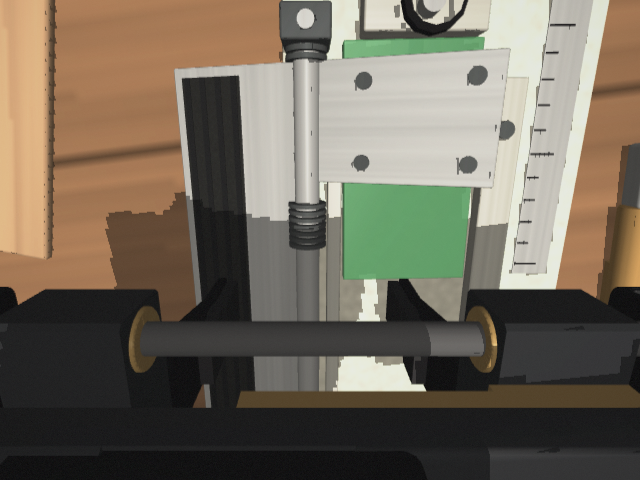

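Emit:
carry_out:
  targets:
    - [[0,0,-3],[0,0,0]]
    - [[0,0,-3],[0,0,0]]
    - [[0,0,0],[0,0,0]]

```text
time_s: 8.65
tool_pos: [0.5711, -0.033, 0.0233]
tool_rot: [-89.5, 0.2, -97.1]
force: [5.2, 0.7, 6.5]
grip_width: 0.0697
```

```bash
python3 st.py wrist:w9
```

```text
8.65 J mm [-62.1  42.9  23.3] rot [-89.49   0.18 -97.12] yaw rel -0.09 F [5.2 0.7 6.5] w 0.0697 q [-28.  22.  34. 108. -15.  54. -84.]
```

View pics/w9.png

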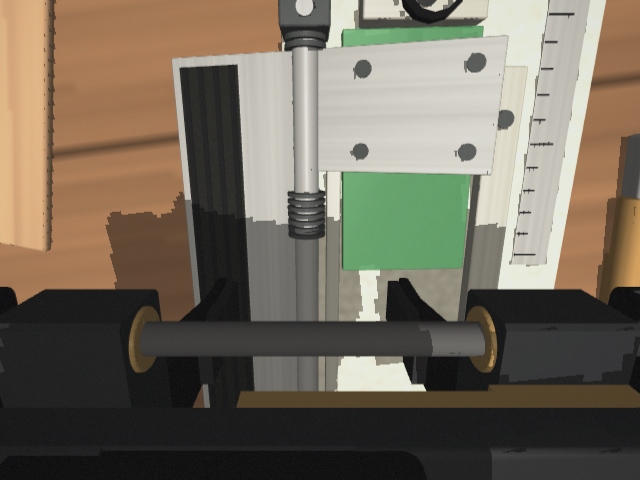

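Emit:
carry_out:
  targets:
    - [[0,-3,-1],[0,0,0]]
    - [[0,-3,0],[0,0,0]]
    - [[0,-3,0],[0,0,0]]
    - [[0,-3,0],[0,0,0]]
    - [[0,-4,0],[0,0,0]]
    - [[0,-6,0],[0,0,0]]
    - [[0,-10,0],[0,0,0]]
    - [[0,-20,0],[0,0,0]]
    - [[0,-30,0],[0,0,0]]
    - [[0,0,0],[0,0,0]]

```text
time_s: 9.7
tool_pos: [0.5682, -0.0349, 0.1071]
tool_rot: [-89.6, 0.1, -97.1]
force: [0.5, 0.6, 0.4]
grip_width: 0.0698
```

```bash
python3 st.py wrist:w10 side:s10;python3 - <<'E'
import cv2
im=cv2.imread('pics/s10.png'); cv2.imwrite('pics/s10y.png',cv2.resize(im[240:280,360:430],None,fx=11,fy=11,interpolation=cv2.INTER_CUBIC))
E
```

```text
9.7 J mm [-64.8  40.6 107.1] rot [-8.964e+01  7.000e-02 -9.715e+01] yaw rel -0.12 F [0.5 0.6 0.4] w 0.0698 q [-31.  15.  36. 104. -10.  63. -88.]
```

View pics/w10.png

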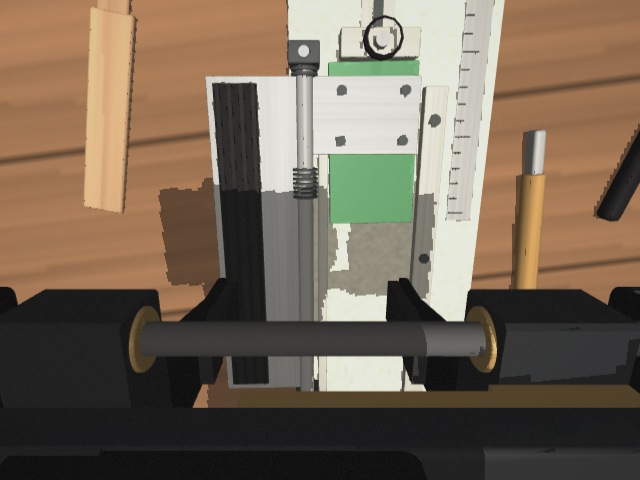

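View pics/s10y.png

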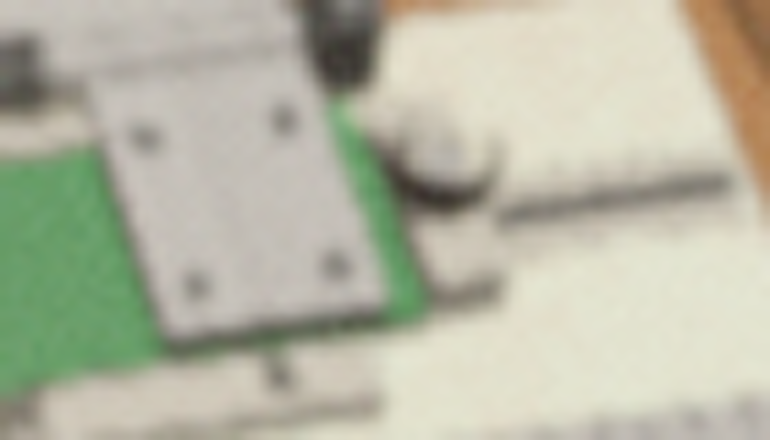

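```bash
python3 - <<'E'
from w import *
import cv2
K,im=wk('w10'); p=np.load('jig.npy')
cv2.imwrite('pics/w10z.png',cv2.resize(im[10:100,310:440,::-1],None,fx=6,fy=6,interpolation=cv2.INTER_CUBIC))
for n,X in(('glassfront top',(.055,-.02,.024)),('stop foot',(.055,-.02,.018)),('stop top',(.055,-.02,.032)),('rear',(-.045,-.02,.024))): print(n,proj(K,toW(p,X)).round(1))
E
```

```text
glassfront top [[412.8  54.7]]
stop foot [[410.2  56.7]]
stop top [[416.3  51.8]]
rear [[402.6 218.5]]
```

View pics/w10z.png

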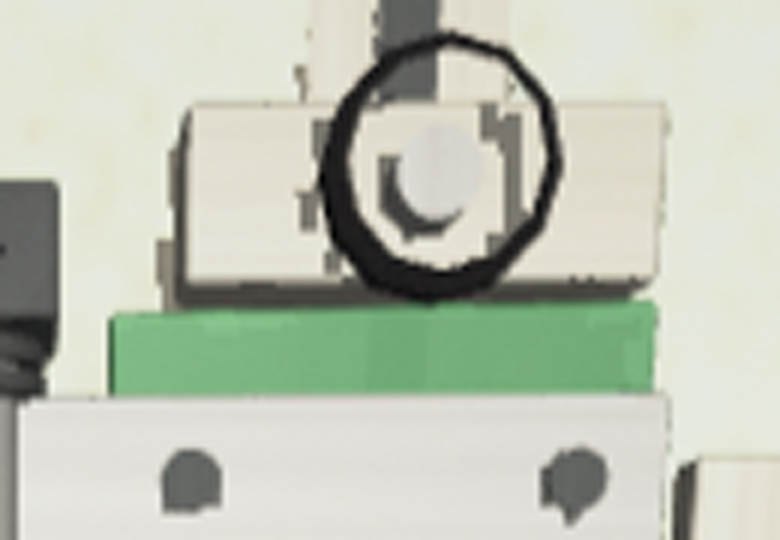

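```bash
python3 - <<'E'
from cell import env
print(env.sign_off())
E
```

```text
the job is handed in; nothing more can be done
None
```

The glass strip is home against the stop with the flap closed on it, and I handed the job in at about 10 s of the 38 s limit. The hand-in gives no verdict, so this rests on my own checks.

I set the fingers about 70 mm apart. The left fingertip pressed the bar with about 10 N and held the flap up. The right one pushed the strip under the flap in small steps until it stalled at the stop. I then backed off, lifted slowly and the flap closed.

- **At the stop:** the strip's leading end sits flush with the stop's face, to within about 0.5 mm in the wrist picture. It also did not shift in the side picture after release.
- **Force:** the peak feed force I read was about 12 N, against the 40 N limit. I read it at the wrist only at the end of each move, not at the stop itself.
- **Squareness:** any skew to the lane is about 1° or less, against the 3.4° allowed.
- **Flap and gripper:** the flap looks closed on the glass by eye, but I could not measure the joint angle or the force it presses with. The gripper is clear of everything at about 107 mm, with external force near zero.
- **Backing off:** the first back-off stuck to the bar by friction, so I backed off a second time; the glass stayed in place.
- **Other items:** I saw no sign that anything else on the bench was touched, though I did not measure those items again.

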